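# Hold the sprung hardness probe square on the ringed spot of a sloping wear plate

### The arm

A 7-joint arm with a two-finger parallel gripper is mounted at the origin on a cart in front of the work surface, level with it; the furniture and walls round the work are solid. World frame = base frame: x ahead of the robot, y to its left, z up, the work surface at z = 0. Lengths are in m, angles in rad, forces in N, time in s.
With the tool pointing down it reaches from about 0.4 to 0.85 m from the base axis. Payload 10.4 kg.
Tool frame: the origin (TCP) lies midway between the tips of the shut fingers; the grasp point (between the pads) lies 19 mm behind it; x points along the fingers, y is the direction in which the jaws open and shut, and the axes are right-handed (so a half turn about x gives the same grasp; the last joint's range is limited). The gripper opens to 87 mm and grips with 3 to 60 N. Pads are 19 mm wide; open, the fingers measure 117 mm over their backs; the gripper's body (75 mm by 190 mm) begins 51 mm behind the grasp point.
Start: joints at [1.26, 0.332, -0.065, 1.46, 0.022, 1.35, -0.088], TCP at [0.177, -0.599, 0.223] pointing down, gripper open.
Joint ranges: [-2.6, 2.6], [-0.5, 2.12], [-1.47, 1.34], [0.16, 2.42], [-1.27, 4.41], [0.06, 2.06], [-2.6, 2.6]. Speed limits (rad/s): [2.22, 2.22, 2.79, 2.79, 3.14, 3.14, 3.14].

### API

Orientations are given as a unit quaternion [x, y, z, w].
In Python, from bench import * gives the robot as it stands.
- The arm moves only by the shell command python3 -m inch 'ROWS' [FORCE]. ROWS is JSON, a list that holds one entry, the list of rows, each a list of 7 numbers: the shift along the world's x, y, z each as a share of 120 mm, from -1 to 1, then the turn, a rotation vector about the world's x, y, z each as a share of 2 pi rad, from -1 to 1, then the closure, from 0 (fully open) to 1 (shut). A call has 1 to 10 rows; each row is the pose to reach, as a shift and turn from the pose commanded when the call began, turning the shorter way round; what a row does not reach only later rows make up. A row lasts 1/10 s, in which the tool goes at most 50 mm and 8.59 degrees, less where a joint would pass 70% of its speed; a pose out of reach is approached as far as the arm can. A call with a number of a shift or a turn outside -1 to 1 is refused whole. A call with a gripper value outside its range is refused whole. The fingers move at their own pace and stop on an object; FORCE is the grip in N (left out, the last holds). Time passes only in rows, so rows that repeat a pose let the fingers close. It gives the time, the measured TCP pose, the force and the opening at its end, in the units of the state.
- read_state(): the state, without advancing time (a new reading comes with each control period).
- camera(name): name is "scene" or "side" or "wrist"; returns the picture (480x640x3 uint8, red, green, blue); there is no depth.
- get_calibration(name): a dict with "fx", "fy", "cx", "cy" (pixels), "xyz" and "attitude" of the camera in the world. Camera axes: x right, y up, looking along -z (the intrinsics and any distortion apply to the point x, -y, -z); pixel columns grow to the right and rows downward; lengths in m; the calibration is good to about 2 mm. A picture is of the moment at which its call begins: read the wrist's pose just before it. get_calibration takes no time and is no camera call; for the wrist camera it gives the pose at the moment of the call.
- close_job(): hands the job in, once; it reports no verdict.
The state is a dict: "time": time; "joint_positions": joint angles; "joint_vel": joint speeds; "joint_torque": joint torques, N m; "ee_pos": TCP position; "eef_rot": TCP orientation; "ft_force": force on the tool from outside, world axes, zero at the start; "torque": the same for the moment, N m; "width": finger opening in m.
Only numpy, scipy, OpenCV 4.12 (cv2) and the standard library are available. Lean on these libraries where they do the work, as an engineer would, in place of code of your own. Each camera call takes 0.05 s, during which the arm holds its last target.

### The job

Lift the slender contact hardness probe (the long one with the thin pointed sprung nose, not the short one with the broad foot) up and off its fork hanger, and set its nose inside the pen ring on the sloping wear plate. Hold it square to the sloping face and press gently until the sprung nose is about half way in, without ever pushing hard on the plate; leave the other instrument hanging, and finish while still holding the probe steady like that, as the reading is being taken.

Things in the scene. Friction and masses are not known exactly. Their poses are not given: they have to be found in the camera images.
- probe: contact hardness probe, round, 178 mm long, 0.2 kg, hanging upright in a fork. Origin on its axis at the nose tip (nose out); z runs up to the handle. Tapered steel nose 12 mm thick (tip 6 mm flat) to z = 32 mm, barrel 22 mm diameter to z = 100, collar 40 mm diameter z = 100 to 106 (rests on the fork), black ribbed handle 26 mm diameter z = 106 to 178. May be turned about its axis
- probe_grip (a point): a point on the axis of the probe's handle, 146 mm above the nose tip and 32 mm below the top end of the handle: a good place to grip
- probe_tip (a point): the point of the probe's sprung nose, on the axis; it moves up along the probe when the nose is pushed in
- probe_nose (a joint): how far the probe's sprung nose is pushed in, in m: 0 fully out, 0.012 fully in (solid stop). Spring: 2 N to start, 500 N/m after that, so about 5 N half way in (0.006)
- stand: probe stand, fixed. Origin on the bench midway below two fork hangers, x to its back, z up; hanger axes at y = +65 and -65 mm. Prongs 9 mm wide, 27 mm gap, open to -x; collars rest on their top 128 mm above the bench; the prong ends (x = -24 to -30 mm) turn up 8 mm, so raise a collar over 8 mm before it leaves forwards. Highest part 136 mm; base 110 x 230 mm
- impact_device: the other instrument, hanging in the other fork, to be left alone: 120 mm long, foot ring 33 mm across, the same 40 mm collar, bright metal upper tube 23 mm thick. Origin at the middle of its underside, z up; its top hangs about 196 mm above the bench
- cam_wedge: workpiece, heavy, fixed on the bench: grey iron cam wedge, foot 136 x 78 x 16 mm, bright ground wear plate 82 x 56 mm on its sloping top. Origin at the middle of its underside, z up; the plate rises by 20 degrees towards its +x, from about 32 mm at the low end to 60 mm above the bench at the high end
- spot (a point): middle of the thin black pen ring (17 mm across) on the wear plate's surface; it lies a different distance to the left or right of the plate's middle each time. Its z axis is the outward normal of the sloping plate (20 degrees from vertical, leaning to -x of the wedge), its x axis points straight uphill
- white_meter: white bench meter standing fixed near the front of the bench, between stand and workpiece: 66 x 145 x 107 mm high, only an obstacle to pass over. Origin at the middle of its underside, z up, the long side along its y

How it is judged:
By the outcome, as a careful person would: the job done as asked, in the order asked, and still so for the second after the job is handed in, while the arm keeps its last pose, push and grip.
It also fails if it takes over 45 s, if anything falls off the work surface, if the arm or the gripper's body presses on something with over 40 N, if the wrist force passes 120 N, or if a joint passes its speed limit or range.

## Working session

There is one attempt and no reset: what is moved stays moved. The work goes in short steps, Python scripts to look and compute and a shell command to move; the robot and the scene stay as the last step left them, time stands still between calls to the robot, and variables do not carry over. Pictures are saved under pics/ and viewed, and the job is handed in when it is done.

```bash
ls; mkdir -p pics; python3 - <<'E'
from bench import *
import cv2
s=read_state()
for k in s: print(k,s[k])
for n in ["scene","side","wrist"]:
    print(n,get_calibration(n))
    cv2.imwrite(f"pics/{n}0.png",camera(n)[:,:,::-1])
E
```

```text
pics
time 0.0
joint_positions [ 1.2604004   0.33286657 -0.0646904   1.46093424  0.0215926   1.34990254
 -0.08852759]
joint_vel [ 0.00185955  0.00017753 -0.00101222 -0.00014483  0.00018967 -0.00100148
 -0.00042264]
joint_torque [-1.99598844e-04 -6.23263407e+01  2.44097837e-02 -3.89893770e+01
 -6.13349047e-02  3.97531979e-02  1.39994549e-04]
ee_pos [ 0.17728133 -0.59892743  0.2217606 ]
eef_rot [-0.69970591 -0.10188601  0.69989253 -0.10090259]
ft_force [-0.00880379 -0.50417113 -0.22430203]
torque [ 0.00415934 -0.00951596  0.0005701 ]
width 0.08686195325773331
scene {'fx': 521.3284044139479, 'fy': 521.3284044139479, 'cx': 318.51432496724993, 'cy': 238.3018811237641, 'xyz': array([-0.01567973,  0.4691545 ,  0.88230136]), 'attitude': array([-0.15253248,  0.31530015,  0.84407631, -0.4060232 ])}
side {'fx': 573.577138396939, 'fy': 573.577138396939, 'cx': 321.5580652554285, 'cy': 244.62386446819716, 'xyz': array([-0.2427212 ,  0.52420794,  0.7171077 ]), 'attitude': array([-0.2348072 ,  0.4128273 ,  0.77346773, -0.41974619])}
wrist {'fx': 351.57815689992395, 'fy': 351.57815689992395, 'cx': 315.10443108684177, 'cy': 241.93893448650965, 'xyz': array([ 0.24884268, -0.57830056,  0.38494298]), 'attitude': array([-0.10725234,  0.08142215, -0.59227829,  0.79440153])}
```

View pics/scene0.png

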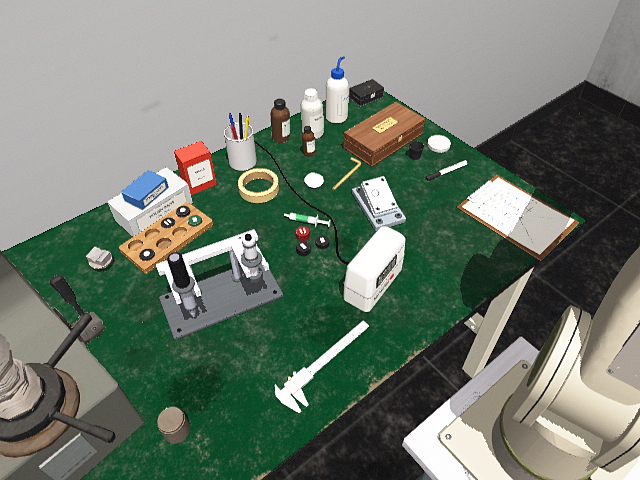

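View pics/side0.png

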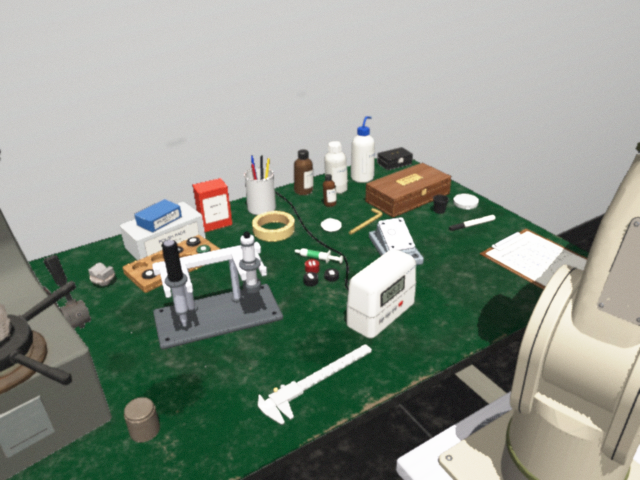

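View pics/wrist0.png

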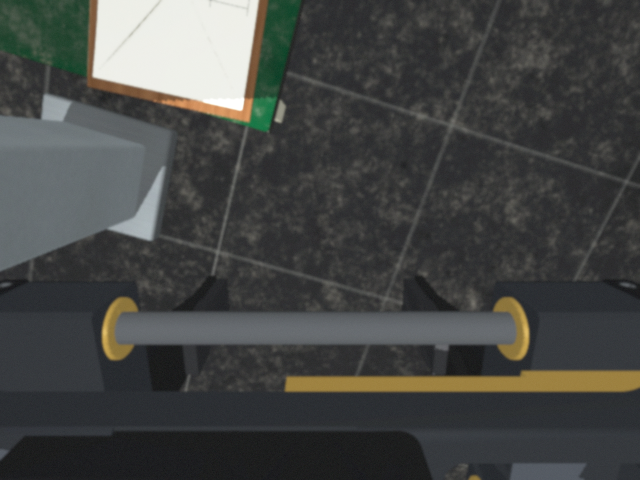

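The scene view shows the probe (black handle) at about (177,265), with the impact device beside it at (250,245). The white meter is near (375,270) and the wedge near (378,200). The side view shows the same things. I'll zoom in next.

```bash
python3 - <<'E'
import cv2,numpy as np
def crop(n,x,y,w,h,s):
    i=cv2.imread(f"pics/{n}0.png")[y:y+h,x:x+w]; return cv2.resize(i,(w*s,h*s),interpolation=cv2.INTER_CUBIC)
cv2.imwrite("pics/c1.png",crop("scene",150,225,140,120,5))
cv2.imwrite("pics/c2.png",crop("side",145,225,140,120,5))
cv2.imwrite("pics/c3.png",np.hstack([crop("scene",345,165,66,70,6),crop("side",360,205,66,70,6)]))
E
```

```text
(no output)
```

View pics/c1.png

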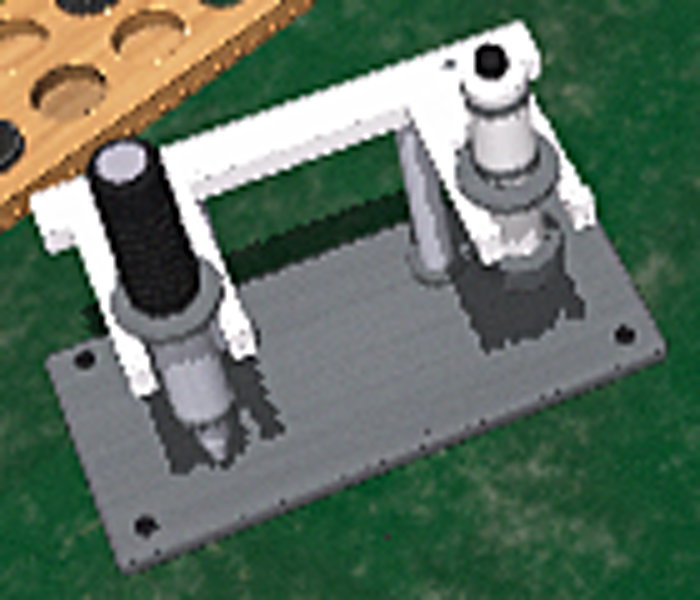

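View pics/c2.png

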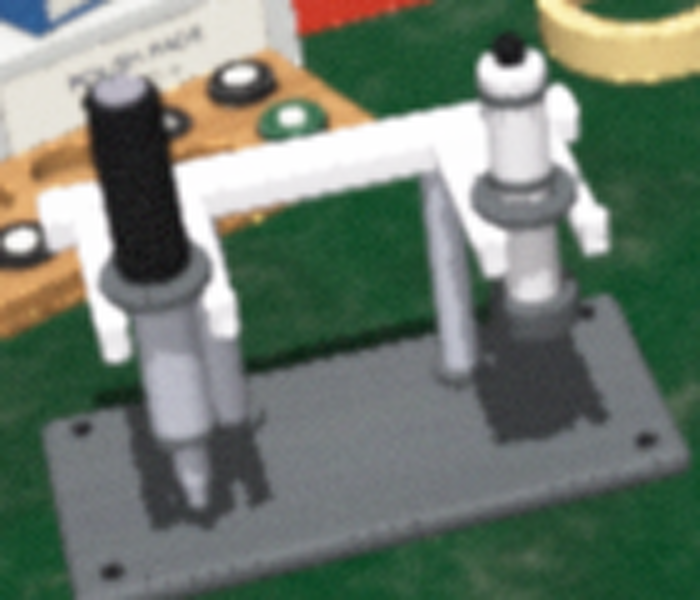

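View pics/c3.png

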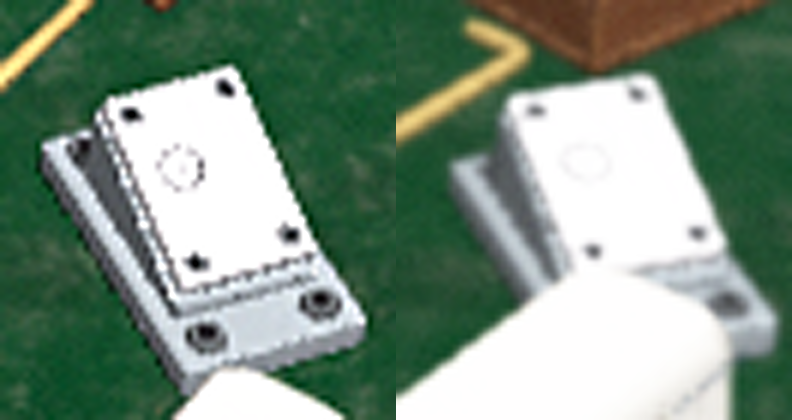

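Both views show the probe clearly. In the scene crop its handle top is at (174,257) and its tip at (193,317). The ring is at (375,193) in the scene view and (391,232) in the side view. I'll triangulate from these.

```bash
cat > h.py <<'E'
from bench import *
import numpy as np, cv2
from scipy.spatial.transform import Rotation as R
def ray(n,p,c=None):
    c=c or get_calibration(n)
    d=np.array([(p[0]-c['cx'])/c['fx'],-(p[1]-c['cy'])/c['fy'],-1])
    d=R.from_quat(c['attitude']).apply(d); return np.array(c['xyz']),d/np.linalg.norm(d)
def onz(n,p,z,c=None):
    o,d=ray(n,p,c); return o+d*(z-o[2])/d[2]
def tri(rs):
    A=sum(np.eye(3)-np.outer(d,d) for o,d in rs); b=sum((np.eye(3)-np.outer(d,d))@o for o,d in rs)
    x=np.linalg.solve(A,b); return x,[np.linalg.norm(np.cross(x-o,d))*1000 for o,d in rs]
E
python3 - <<'E'
from h import *
np.set_printoptions(precision=4,suppress=True)
S=lambda x,y:(150+x/5-.4,225+y/5-.4); D=lambda x,y:(145+x/5-.4,225+y/5-.4)
print("top",onz("scene",S(122,162),.206),onz("side",D(122,93),.206),tri([ray("scene",S(122,162)),ray("side",D(122,93))]))
print("tip",onz("scene",S(217,460),.028),onz("side",D(202,510),.028))
print("imp top",onz("scene",S(491,60),.196),onz("side",D(509,45),.196))
# base holes
for a,b in [((84,359),(81,428)),((145,525),(111,571)),((625,334),(647,439))]:
    print("hole",onz("scene",S(*a),.012),onz("side",D(*b),.012))
W=lambda x,y:(345+x/6-.4,165+y/6-.4); V=lambda x,y:(360+(x-396)/6-.4,205+y/6-.4)
for nm,a,b in [("ring",(181,169),(584,160)),("TL",(131,114),(536,109)),("TR",(227,88),(638,93)),("BR",(289,234),(698,233)),("BL",(197,262),(593,251))]:
    print(nm,tri([ray("scene",W(*a)),ray("side",V(*b))]))
for nm,a in [("footL",(42,160)),("footR",(365,330)),("footBL",(190,385))]: print(nm,onz("scene",W(*a),.016))
# meter top corners approx z .107
for p in [(378,229),(405,237),(348,281),(377,292)]: print("meter",p,onz("scene",p,.107))
E
```

```text
top [0.5628 0.3171 0.206 ] [0.5619 0.3188 0.206 ] (array([0.5645, 0.3174, 0.2043]), [np.float64(0.6924135410944159), np.float64(0.6924135410943942)])
tip [0.5605 0.3195 0.028 ] [0.5587 0.32   0.028 ]
imp top [0.5317 0.1919 0.196 ] [0.5321 0.1933 0.196 ]
hole [0.6469 0.3347 0.012 ] [0.6482 0.3367 0.012 ]
hole [0.5628 0.3529 0.012 ] [0.5642 0.3549 0.012 ]
hole [0.5205 0.157  0.012 ] [0.5216 0.1583 0.012 ]
ring (array([ 0.5762, -0.1647,  0.0531]), [np.float64(0.8017727263720509), np.float64(0.8017727263722184)])
TL (array([ 0.6056, -0.1651,  0.0599]), [np.float64(0.7905528533805473), np.float64(0.7905528533804185)])
TR (array([ 0.5931, -0.2033,  0.0603]), [np.float64(1.0645607248958011), np.float64(1.0645607248957083)])
BR (array([ 0.5382, -0.1879,  0.0335]), [np.float64(0.6289184916433583), np.float64(0.6289184916434158)])
BL (array([ 0.5483, -0.1486,  0.0349]), [np.float64(1.3151907056343504), np.float64(1.3151907056341194)])
footL [ 0.6408 -0.1543  0.016 ]
footR [ 0.4945 -0.189   0.016 ]
footBL [ 0.5152 -0.1182  0.016 ]
meter (378, 229) [ 0.4568 -0.0588  0.107 ]
meter (405, 237) [ 0.4079 -0.0859  0.107 ]
meter (348, 281) [0.3967 0.0721 0.107 ]
meter (377, 292) [0.3453 0.0472 0.107 ]
```

```bash
python3 - <<'E'
from h import *
np.set_printoptions(precision=4,suppress=True)
s=read_state(); r=R.from_quat(s['eef_rot']); print(r.as_matrix()); 
c=get_calibration('wrist'); print("cam in tool",r.inv().apply(c['xyz']-s['ee_pos']), (r.inv()*R.from_quat(c['attitude'])).as_matrix())
# ring on plane
yaw=np.radians(-16); m=np.array([.5713,-.1762,.0465]); u=np.array([np.cos(yaw),np.sin(yaw),0])
n=np.array([-np.sin(np.radians(20))*u[0],-np.sin(np.radians(20))*u[1],np.cos(np.radians(20))])
for k,p in [("scene",(345+181/6-.4,165+169/6-.4)),("side",(360+188/6-.4,205+160/6-.4))]:
    o,d=ray(k,p); print(k,o+d*(n@(m-o))/(n@d))
for p in [(60,285),(105,325),(140,400),(0,250)]: print(p,[onz("scene",p,z)[:2] for z in (0,.1,.2)])
E
```

```text
[[-0.0003  0.2838 -0.9589]
 [ 0.001  -0.9589 -0.2838]
 [-1.     -0.001   0.    ]]
cam in tool [-0.1631  0.0003 -0.0744] [[ 0.0011  0.2668 -0.9637]
 [ 1.     -0.0016  0.0007]
 [-0.0014 -0.9637 -0.2668]]
scene [ 0.5792 -0.1691  0.0486]
side [ 0.5811 -0.1679  0.0491]
(60, 285) [array([0.8203, 0.4924]), array([0.7256, 0.4898]), array([0.6308, 0.4871])]
(105, 325) [array([0.6702, 0.459 ]), array([0.5925, 0.4602]), array([0.5147, 0.4613])]
(140, 400) [array([0.4859, 0.4742]), array([0.429 , 0.4736]), array([0.3722, 0.473 ])]
(0, 250) [array([0.9963, 0.5607]), array([0.8816, 0.5503]), array([0.7669, 0.5399])]
```

The measurements agree with the sizes given:
- **Hangers:** 129.5 mm apart, against 130 mm stated.
- **Wedge:** yaw is about -16°.
- **Stand:** yaw is about -13.4°.

The plan is to turn the tool 60° about z and grasp at (0.5615, 0.318) with the TCP at z 0.155. I'll go up and over to get there.

```bash
python3 -m inch '[[[0.4,0.5,0.5,0,0,0.02,0],[0.6,1,1,0,0,0.0417,0],[0.6,1,1,0,0,0.0417,0],[0.6,1,1,0,0,0.0417,0]]]' 40
python3 -m inch '[[[0.4,0.4,0.1,0,0,0.02,0],[0.8,0.8,0.1,0,0,0.0417,0],[0.9,1,0.1,0,0,0.0417,0],[0.9,1,0.1,0,0,0.0417,0]]]'
python3 -m inch '[[[0.4,0.4,0,0,0,0.02,0],[0.7,0.8,0,0,0,0.0417,0],[0.9,1,0,0,0,0.0417,0],[0.9,1,0,0,0,0.0417,0]]]'
```

```text
time: 0.55
ee_pos: [0.2511, -0.4773, 0.345]
eef_rot: [0.681, 0.192, -0.68, 0.193]
ft_force: [0.7, -0.3, -0.4]
width: 0.0873
time: 0.95
ee_pos: [0.3612, -0.3543, 0.3551]
eef_rot: [0.649, 0.282, -0.648, 0.282]
ft_force: [0.1, -0.5, 0.9]
width: 0.0866
time: 1.35
ee_pos: [0.4683, -0.2341, 0.3545]
eef_rot: [0.607, 0.364, -0.606, 0.363]
ft_force: [-1.2, 0.5, 0.8]
width: 0.0868
```

```bash
python3 - <<'E'
from h import *
import json
c=get_calibration('wrist'); i=camera('wrist'); cv2.imwrite('pics/w1.png',i[:,:,::-1])
json.dump({k:np.array(v).tolist() for k,v in c.items()},open('w1.json','w'))
E
```

```text
(no output)
```

View pics/w1.png

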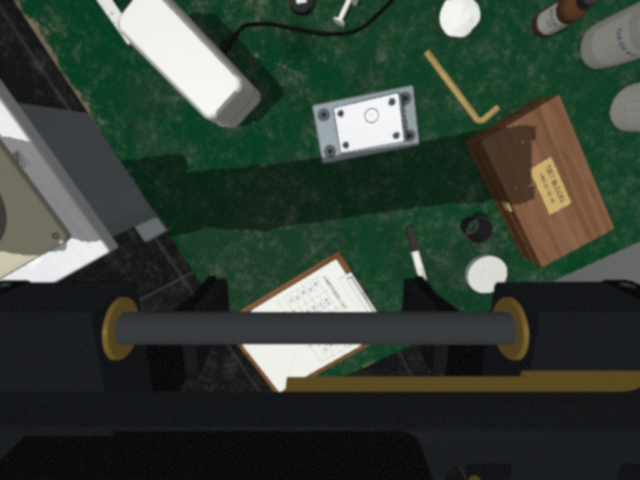

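The wrist view shows the ring at about (372,116) on the plate, with plate screws near (341,112), (392,100), (397,136) and (346,146). I'll zoom in and cast rays onto the slope plane.

```bash
python3 - <<'E'
import cv2
i=cv2.imread('pics/w1.png')[75:175,300:430]; cv2.imwrite('pics/w1c.png',cv2.resize(i,None,fx=6,fy=6,interpolation=cv2.INTER_CUBIC))
E
```

```text
(no output)
```

View pics/w1c.png

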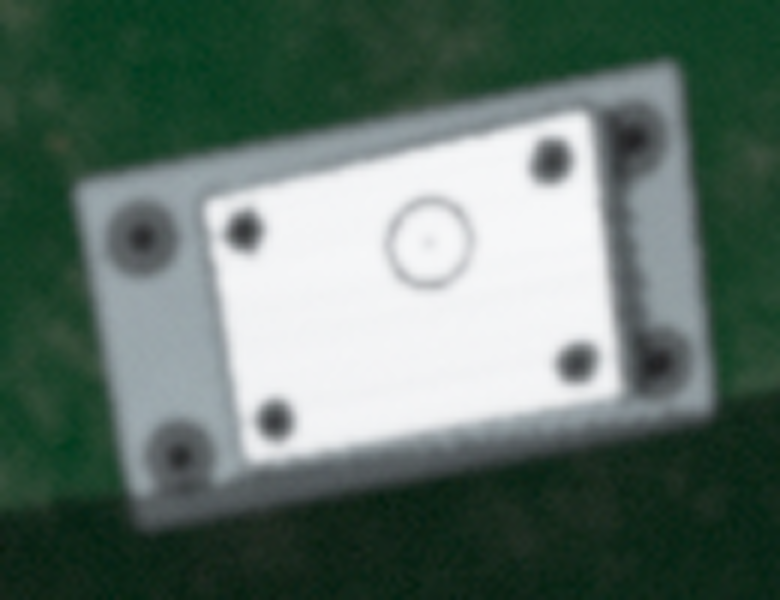

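```bash
python3 - <<'E'
from h import *
import json
np.set_printoptions(precision=4,suppress=True)
c=json.load(open('w1.json')); P=lambda x,y:(300+x/6-.4,75+y/6-.4)
f=[onz('w',P(*p),.016,c) for p in [(75,188),(680,62),(715,410),(140,530)]]
print('foot',*f); fm=np.mean(f,0); print('mean',fm,np.linalg.norm(f[1]-f[0]),np.linalg.norm(f[2]-f[1]))
for a,b in [(0,1),(3,2)]: print('yaw',np.degrees(np.arctan2(*(f[b]-f[a])[[1,0]])))
h=[onz('w',P(*p),.016,c) for p in [(142,238),(180,457),(640,137),(660,362)]]; print('footholes mean',np.mean(h,0), [np.degrees(np.arctan2(*(h[b]-h[a])[[1,0]])) for a,b in [(0,2),(1,3)]])
t=np.tan(np.radians(20))
yaw=np.radians(-16); u=np.array([np.cos(yaw),np.sin(yaw),0]); v=np.array([-u[1],u[0],0])
n=np.cos(np.radians(20))*np.array([0,0,1])-np.sin(np.radians(20))*u
def pl(k,p,m,c=None):
    o,d=ray(k,p,c); return o+d*(n@(m-o))/(n@d)
m0=np.array([*np.mean(h,0)[:2],.046])
for nm,p in [('ring',(430,242)),('a',(244,231)),('b',(551,160)),('d',(577,362)),('e',(276,419))]:
    q=pl('w',P(*p),m0,c); print(nm,q,'local',u@(q-m0),v@(q-m0))
for k,p in [("scene",(345+181/6-.4,165+169/6-.4)),("side",(360+188/6-.4,205+160/6-.4))]:
    q=pl(k,p,m0); print(k,q,'local',u@(q-m0),v@(q-m0))
E
```

```text
foot [ 0.5241 -0.1225  0.016 ] [ 0.6537 -0.162   0.016 ] [ 0.631  -0.2333  0.016 ] [ 0.5023 -0.1953  0.016 ]
mean [ 0.5778 -0.1783  0.016 ] 0.13545322078098254 0.07479055772294248
yaw -16.947860825136047
yaw -16.445586087680933
footholes mean [ 0.5786 -0.1784  0.016 ] [np.float64(-17.14919669322613), np.float64(-17.113794843250353)]
ring [ 0.5838 -0.1699  0.047 ] local 0.0027181300992133303 0.009591026427945244
a [ 0.5516 -0.149   0.0336] local -0.03406281098462225 0.020787122220646763
b [ 0.6109 -0.1673  0.0562] local 0.028035763580664945 0.019628148953414287
d [ 0.5992 -0.2058  0.056 ] local 0.027417594317577995 -0.020626090100177342
e [ 0.5401 -0.1873  0.0334] local -0.03453732980725183 -0.019155470485965498
scene [ 0.581  -0.171   0.0461] local 0.00028671129283526915 0.007818091567375781
side [ 0.5837 -0.1701  0.047 ] local 0.002692998753772128 0.009374054581401507
```

```bash
python3 -m inch '[[[0.1,0.4,0,0,0,0.02,0],[0.2,0.8,0,0,0,0.0417,0],[0.2,1,0,0,0,0.0417,0]]]'
python3 -m inch '[[[0.1,0.4,0,0,0,0,0],[0.2,0.8,0,0,0,0,0],[0.2,1,0,0,0,0,0]]]'
python3 -m inch '[[[0.1,0.4,0,0,0,0,0],[0.2,0.8,0,0,0,0,0],[0.2,1,0,0,0,0,0]]]'
python3 -m inch '[[[0.1,0.4,0,0,0,0,0],[0.18,0.7,0,0,0,0,0],[0.18,0.8,0,0,0,0,0],[0.18,0.8,0,0,0,0,0]]]'
python3 - <<'E'
from h import *
import json
s=read_state(); print(s['ee_pos'],R.from_quat(s['eef_rot']).as_matrix()[:,1],s['joint_positions'])
c=get_calibration('wrist'); i=camera('wrist'); cv2.imwrite('pics/w2.png',i[:,:,::-1])
json.dump({k:np.array(v).tolist() for k,v in c.items()},open('w2.json','w'))
E
```

```text
time: 1.7
ee_pos: [0.4897, -0.1166, 0.3545]
eef_rot: [0.554, 0.44, -0.553, 0.44]
ft_force: [0.5, 0.0, 0.1]
width: 0.0871
time: 2.0
ee_pos: [0.5136, 0.0032, 0.3544]
eef_rot: [0.555, 0.439, -0.555, 0.438]
ft_force: [-1.3, 0.0, -0.9]
width: 0.0873
time: 2.3
ee_pos: [0.5378, 0.1227, 0.354]
eef_rot: [-0.555, -0.439, 0.555, -0.438]
ft_force: [0.3, 0.3, 0.4]
width: 0.0872
time: 2.7
ee_pos: [0.559, 0.217, 0.3538]
eef_rot: [-0.554, -0.439, 0.555, -0.438]
ft_force: [-0.0, -1.1, 0.6]
width: 0.0871
[0.55898537 0.21701437 0.35381451] [ 0.97286078 -0.23138768 -0.00128365] [ 0.16584379  0.34618794 -0.82837138  1.26540031  0.25251154  1.63601435
 -0.84897719]
```

View pics/w2.png

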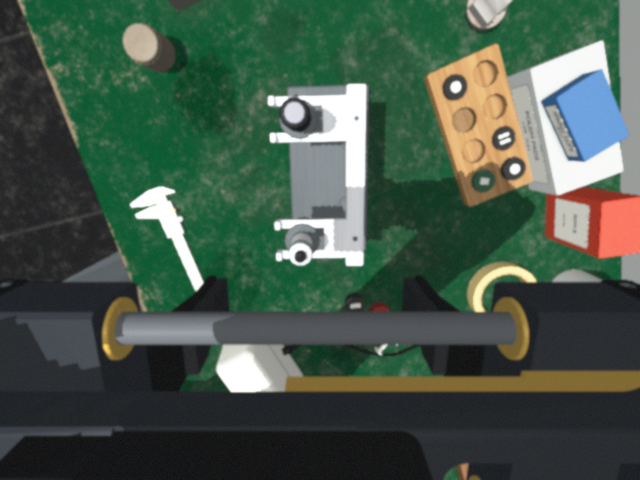

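The wrist view shows the probe's handle top at about (295,112) and the impact device's top at (301,256). The stand is square with the image, so the jaws line up with the stand's x.

```bash
python3 - <<'E'
from h import *
import json
np.set_printoptions(precision=4,suppress=True)
c=json.load(open('w2.json')); i=cv2.imread('pics/w2.png')
cv2.imwrite('pics/w2c.png',cv2.resize(i[80:150,260:360],None,fx=8,fy=8,interpolation=cv2.INTER_CUBIC))
print(onz('w',(295,112.5),.206,c),onz('w',(301,256),.196,c))
E
```

```text
[0.5667 0.3174 0.206 ] [0.5403 0.1915 0.196 ]
```

View pics/w2c.png

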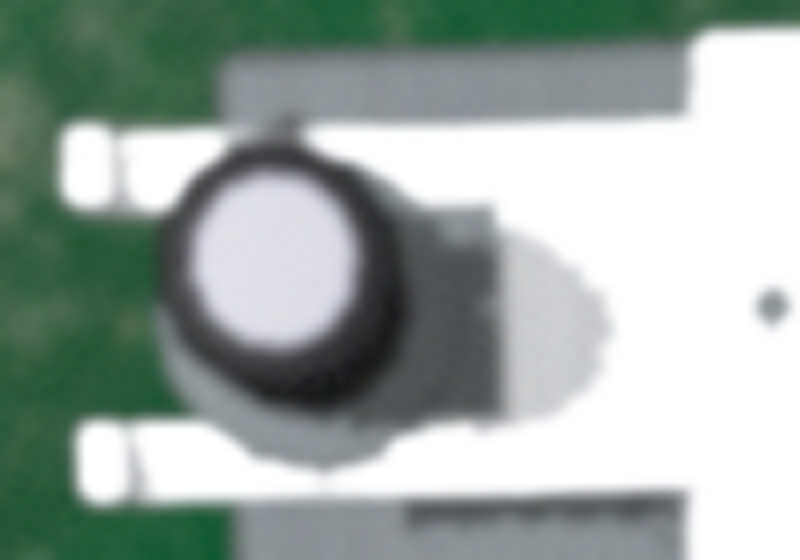

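```bash
python3 -m inch '[[[0.03,0.4,0,0,0,0,0],[0.05,0.84,0,0,0,0,0],[0.05,0.84,-0.2,0,0,0,0],[0.05,0.84,-0.6,0,0,0,0],[0.05,0.84,-0.83,0,0,0,0],[0.05,0.84,-0.83,0,0,0,0]]]'
python3 - <<'E'
from h import *
s=read_state(); print(s['ee_pos'])
cv2.imwrite('pics/s2.png',camera('scene')[150:390,80:400,::-1].repeat(2,0).repeat(2,1))
cv2.imwrite('pics/w3.png',camera('wrist')[:,:,::-1])
E
```

```text
time: 3.35
ee_pos: [0.5652, 0.3129, 0.251]
eef_rot: [-0.554, -0.436, 0.558, -0.437]
ft_force: [-0.3, -0.5, -0.1]
width: 0.0872
[0.56515684 0.31288913 0.25100996]
```

View pics/s2.png

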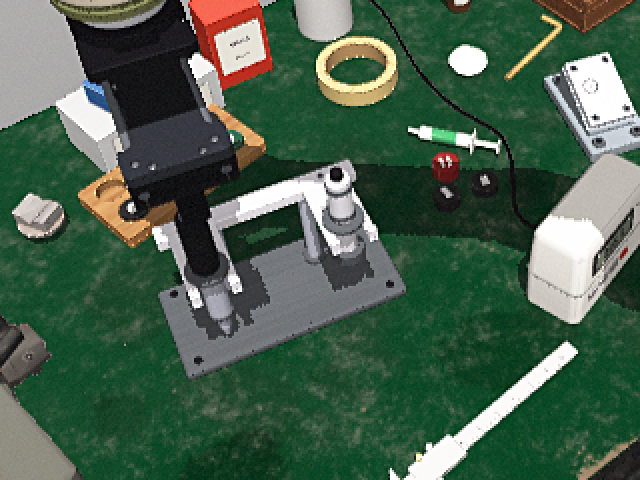

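View pics/w3.png

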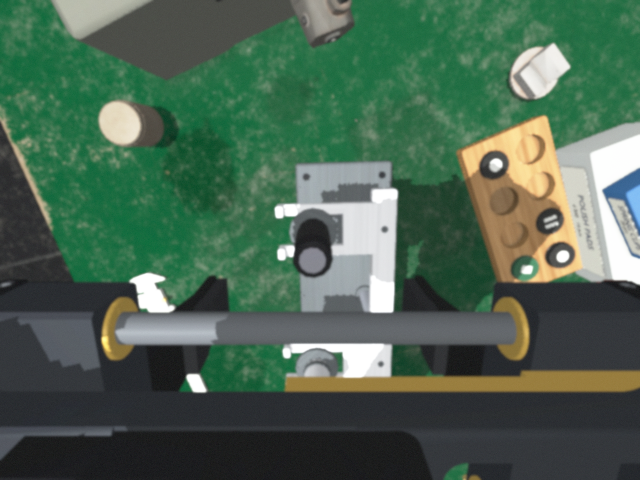

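The scene view shows the gripper over the probe, just above the handle top. The measured y is 5 mm short of what I commanded, so I'll check the joints.

```bash
python3 -m inch '[[[0,0,0,0,0,0,0]]]'; python3 - <<'E'
from h import *
np.set_printoptions(precision=4,suppress=True)
s=read_state(); print(s['joint_positions'],s['joint_vel'],s['ee_pos']); print(R.from_quat(s['eef_rot']).as_matrix())
E
```

```text
time: 3.55
ee_pos: [0.5662, 0.3169, 0.2575]
eef_rot: [0.557, 0.437, -0.554, 0.438]
ft_force: [0.3, 0.4, 0.9]
width: 0.0868
[-0.011   0.4877 -0.8272  1.3065  0.3545  1.4923 -1.0409] [-0.0087 -0.0002 -0.0074 -0.0007  0.002  -0.0045 -0.0035] [0.5662 0.3169 0.2575]
[[ 0.003   0.9721 -0.2345]
 [ 0.0012 -0.2345 -0.9721]
 [-1.      0.0027 -0.0019]]
```

It was only lag, and the arm has settled at (0.566, 0.317, 0.2575). I'll descend to z 0.155.

```bash
python3 -m inch '[[[0,0,-0.3,0,0,0,0],[0,0,-0.55,0,0,0,0],[0,0,-0.7,0,0,0,0],[0,0,-0.84,0,0,0,0],[0,0,-0.84,0,0,0,0],[0,0,-0.84,0,0,0,0]]]'
python3 - <<'E'
from h import *
print(read_state()['joint_positions'])
cv2.imwrite('pics/s3.png',camera('scene')[200:350,110:310,::-1].repeat(4,0).repeat(4,1))
cv2.imwrite('pics/d3.png',camera('side')[200:350,110:310,::-1].repeat(4,0).repeat(4,1))
E
```

```text
time: 4.15
ee_pos: [0.5656, 0.3178, 0.1555]
eef_rot: [0.556, 0.438, -0.555, 0.438]
ft_force: [-0.2, -0.4, 0.5]
width: 0.087
[-0.01005697  0.54935894 -0.80390481  1.44697142  0.3997067   1.31226592
 -1.07671621]
```

View pics/s3.png

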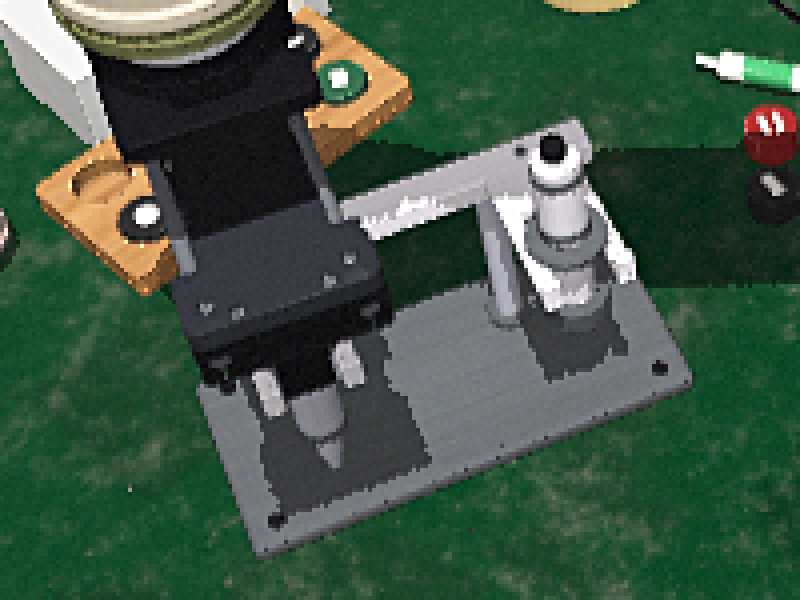

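View pics/d3.png

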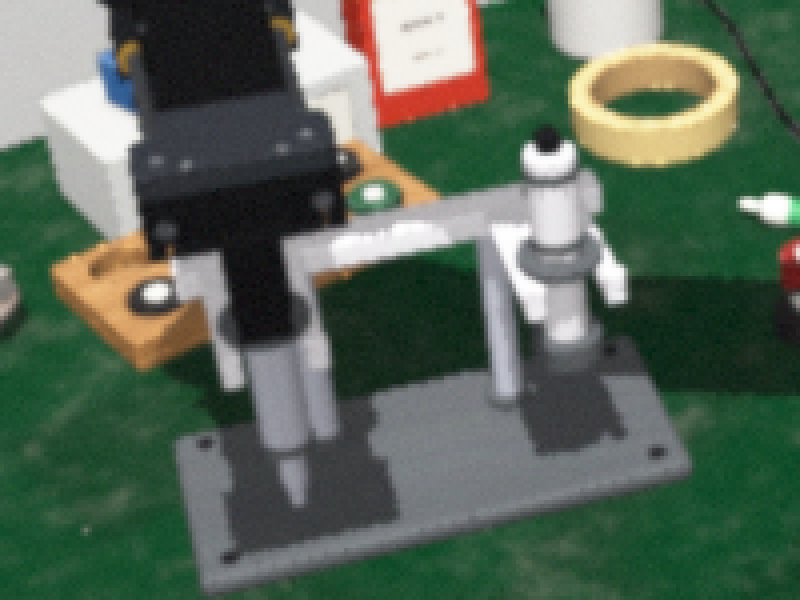

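Both views show the jaws around the handle, the probe still on its fork and no contact. I'll close.

```bash
python3 -m inch '[[[0,0,0,0,0,0,1],[0,0,0,0,0,0,1],[0,0,0,0,0,0,1],[0,0,0,0,0,0,1],[0,0,0,0,0,0,1],[0,0,0,0,0,0,1]]]' 40
```

```text
time: 4.85
ee_pos: [0.565, 0.3175, 0.1542]
eef_rot: [0.555, 0.438, -0.555, 0.438]
ft_force: [-0.7, 0.2, -1.0]
width: 0.0469
```

```bash
python3 -m inch '[[[0,0,0,0,0,0,1],[0,0,0,0,0,0,1],[0,0,0,0,0,0,1],[0,0,0,0,0,0,1],[0,0,0,0,0,0,1],[0,0,0,0,0,0,1]]]' 40
```

```text
time: 5.45
ee_pos: [0.565, 0.3175, 0.1541]
eef_rot: [-0.555, -0.438, 0.555, -0.438]
ft_force: [-0.2, -0.3, 0.2]
width: 0.0252
```

Width is 25.2 mm on a 26 mm ribbed handle, so it has gripped. Next I'll lift straight up.

```bash
python3 -m inch '[[[0,0,0,0,0,0,1],[0,0,0.1,0,0,0,1],[0,0,0.3,0,0,0,1],[0,0,0.6,0,0,0,1],[0,0,0.9,0,0,0,1],[0,0,1,0,0,0,1],[0,0,1,0,0,0,1]]]' 40
python3 -m inch '[[[0,0,0.2,0,0,0,1],[0,0,0.4,0,0,0,1],[0,0,0.42,0,0,0,1],[0,0,0.42,0,0,0,1],[0,0,0.42,0,0,0,1]]]' 40
python3 - <<'E'
from h import *
cv2.imwrite('pics/s4.png',camera('scene')[150:350,80:340,::-1].repeat(3,0).repeat(3,1))
cv2.imwrite('pics/d4.png',camera('side')[150:350,80:340,::-1].repeat(3,0).repeat(3,1))
E
```

```text
time: 6.15
ee_pos: [0.5655, 0.3181, 0.2763]
eef_rot: [0.556, 0.438, -0.554, 0.438]
ft_force: [0.3, 0.0, -2.0]
width: 0.0254
time: 6.65
ee_pos: [0.5647, 0.3171, 0.3224]
eef_rot: [-0.554, -0.438, 0.556, -0.438]
ft_force: [0.2, 0.1, -1.6]
width: 0.0254
```

View pics/s4.png

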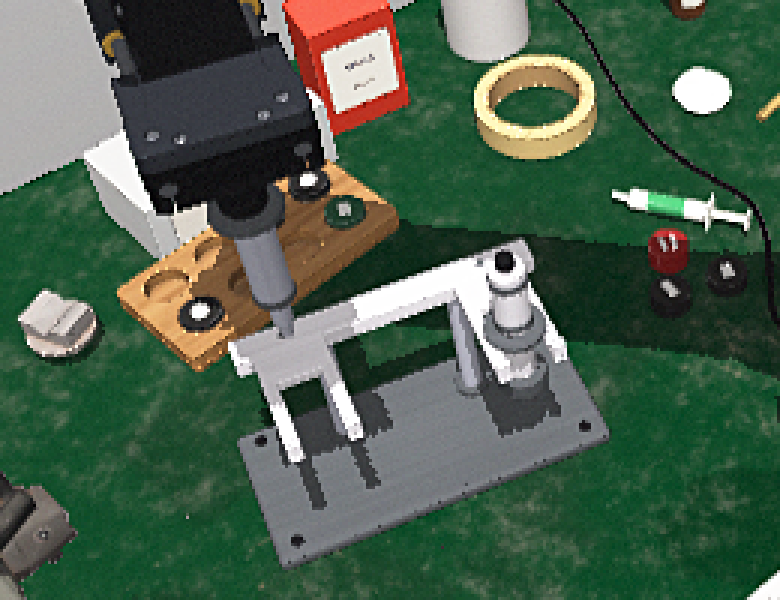

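View pics/d4.png

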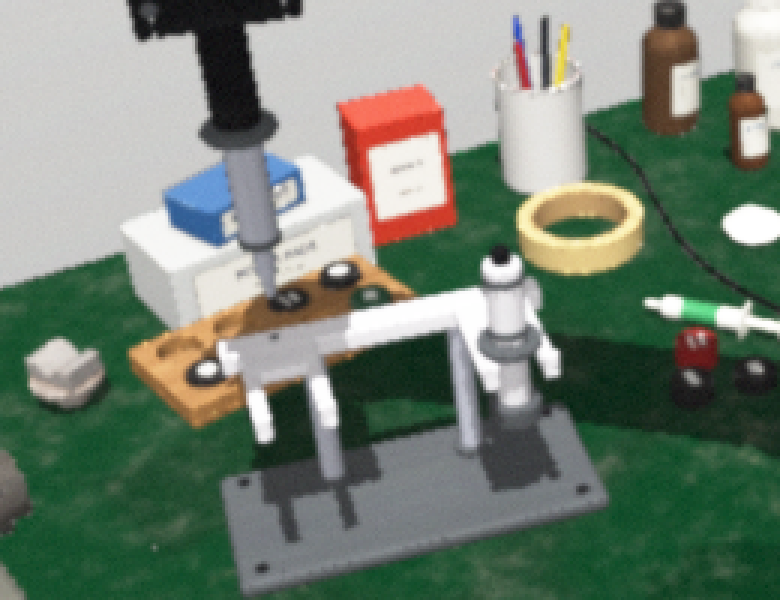

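The probe is off the fork and the impact device still hangs. The tip is at scene (175,262) and side (171,250). I'll use that to locate the tip in the tool frame.

```bash
python3 - <<'E'
from h import *
np.set_printoptions(precision=4,suppress=True)
s=read_state(); print(s['ee_pos'])
S=lambda x,y:(80+x/3-.33,150+y/3-.33)
for z in (.196,): print(onz('scene',S(286,337),z),onz('side',S(274,300),z),tri([ray('scene',S(286,337)),ray('side',S(274,300))]))
# collar center (bottom) 
print('collar',onz('scene',S(247,217),.196+.106),onz('side',S(238,126),.196+.106))
E
```

```text
[0.5648 0.3171 0.3228]
[0.5607 0.3188 0.196 ] [0.5569 0.3188 0.196 ] (array([0.5649, 0.3172, 0.1909]), [np.float64(0.4151475357350334), np.float64(0.4151475357351005)])
collar [0.5532 0.3201 0.302 ] [0.561 0.319 0.302]
```

The probe is aligned in the grip, with the tip about 126 mm from the TCP. Its path towards the wedge passes over the impact device (0.196 m high), so I'll go up another 70 mm first. Next I'll work out the hover pose.

```bash
cat > tgt.py <<'E'
from h import *
np.set_printoptions(precision=4,suppress=True)
def go(spot,hover,yaw=-16.7,L=.126):
    y=np.radians(yaw);t=np.radians(20);u=np.array([np.cos(y),np.sin(y),0])
    z=np.array([0,0,1.]);n=np.cos(t)*z-np.sin(t)*u;up=np.cos(t)*u+np.sin(t)*z
    M=np.c_[-n,up,np.cross(-n,up)]
    s=read_state();Rc=R.from_quat(s['eef_rot'])
    rv=(R.from_matrix(M)*Rc.inv()).as_rotvec()/(2*np.pi)
    T=spot+n*(hover+L)
    print('TCP target',T,'now',s['ee_pos'],'shift/120',(T-s['ee_pos'])/.12,'turn',rv,'n',n,'tilt err deg',np.degrees(np.arccos(np.clip(-n@Rc.as_matrix()[:,0],-1,1))))
E
python3 -c "
from tgt import *
go(np.array([.5835,-.170,.0475]),.04)"
```

```text
TCP target [ 0.5291 -0.1537  0.2035] now [0.5648 0.3171 0.3228] shift/120 [-0.2971 -3.923  -0.9947] turn [-0.0143 -0.0539 -0.0089] n [-0.3276  0.0983  0.9397] tilt err deg 20.077127827387162
```

```bash
python3 -m inch '[[[0,0,0.3,0,0,0,1],[0,0,0.6,0,0,0,1],[0,0,0.6,0,0,0,1]]]' 40
python3 -m inch '[[[0,-0.2,0,0,0,0,1],[0,-0.5,0,0,0,0,1],[-0.04,-0.8,0,0,0,0,1],[-0.06,-1,0,0,0,0,1]]]' 40
python3 -m inch '[[[-0.06,-0.3,0,0,0,0,1],[-0.06,-0.6,0,0,0,0,1],[-0.06,-1,0,0,0,0,1]]]' 40
```

```text
time: 7.05
ee_pos: [0.5654, 0.3184, 0.4007]
eef_rot: [0.557, 0.438, -0.553, 0.438]
ft_force: [-0.3, 0.5, -1.6]
width: 0.0254
time: 7.45
ee_pos: [0.5579, 0.1946, 0.3951]
eef_rot: [-0.555, -0.437, 0.556, -0.437]
ft_force: [-0.2, 0.7, -0.7]
width: 0.0254
time: 7.75
ee_pos: [0.5498, 0.0774, 0.3953]
eef_rot: [-0.554, -0.439, 0.555, -0.438]
ft_force: [0.7, -0.5, -0.6]
width: 0.0252
```

```bash
python3 -m inch '[[[-0.04,-0.4,0,-0.004,-0.018,-0.003,1],[-0.08,-0.8,0,-0.0095,-0.036,-0.006,1],[-0.09,-1,-0.1,-0.0143,-0.0539,-0.0089,1],[-0.09,-1,-0.1,-0.0143,-0.0539,-0.0089,1]]]' 40
python3 -m inch '[[[-0.04,-0.4,-0.1,0,0,0,1],[-0.08,-0.7,-0.3,0,0,0,1],[-0.08,-0.93,-0.6,0,0,0,1],[-0.08,-0.93,-0.7,0,0,0,1],[-0.08,-0.93,-0.7,0,0,0,1]]]' 40
python3 -c "
from tgt import *
go(np.array([.5835,-.170,.0475]),.04)"
```

```text
time: 8.15
ee_pos: [0.5352, -0.0471, 0.3794]
eef_rot: [0.632, 0.314, -0.489, 0.513]
ft_force: [-0.7, 0.4, -2.4]
width: 0.0253
time: 8.65
ee_pos: [0.5292, -0.1534, 0.2975]
eef_rot: [0.632, 0.319, -0.486, 0.512]
ft_force: [-0.1, 1.1, -2.0]
width: 0.0249
TCP target [ 0.5291 -0.1537  0.2035] now [ 0.5292 -0.1534  0.2975] shift/120 [-0.0011 -0.0027 -0.7837] turn [-0.0006 -0.0005 -0.    ] n [-0.3276  0.0983  0.9397] tilt err deg 0.2891251836724734
```

```bash
python3 -m inch '[[[0,0,-0.3,0,0,0,1],[0,0,-0.55,0,0,0,1],[0,0,-0.7,0,0,0,1],[0,0,-0.78,0,0,0,1],[0,0,-0.78,0,0,0,1],[0,0,-0.78,0,0,0,1]]]' 40
python3 - <<'E'
from tgt import *
go(np.array([.5835,-.170,.0475]),.04)
import json
c=get_calibration('wrist'); cv2.imwrite('pics/w5.png',camera('wrist')[:,:,::-1])
json.dump({k:np.array(v).tolist() for k,v in c.items()},open('w5.json','w'))
def sv(n,x,y,w,h,k,f): cv2.imwrite(f,cv2.resize(camera(n)[y:y+h,x:x+w,::-1],None,fx=k,fy=k,interpolation=cv2.INTER_CUBIC))
sv('scene',320,130,120,100,6,'pics/s5.png'); sv('side',340,160,120,100,6,'pics/d5.png')
E
```

```text
time: 9.25
ee_pos: [0.5312, -0.1536, 0.2085]
eef_rot: [0.633, 0.317, -0.484, 0.515]
ft_force: [-0.4, -0.1, -1.0]
width: 0.0252
TCP target [ 0.5291 -0.1537  0.2035] now [ 0.5312 -0.1536  0.2085] shift/120 [-0.0178 -0.0008 -0.0419] turn [-0.0001  0.0005 -0.0002] n [-0.3276  0.0983  0.9397] tilt err deg 0.20495529333659876
```

View pics/w5.png

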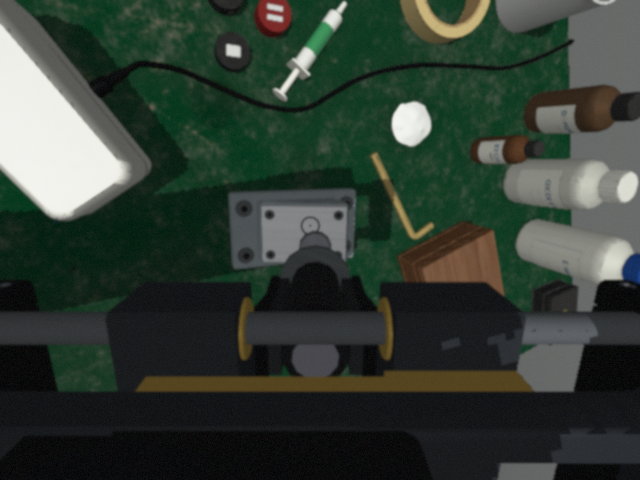

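View pics/s5.png

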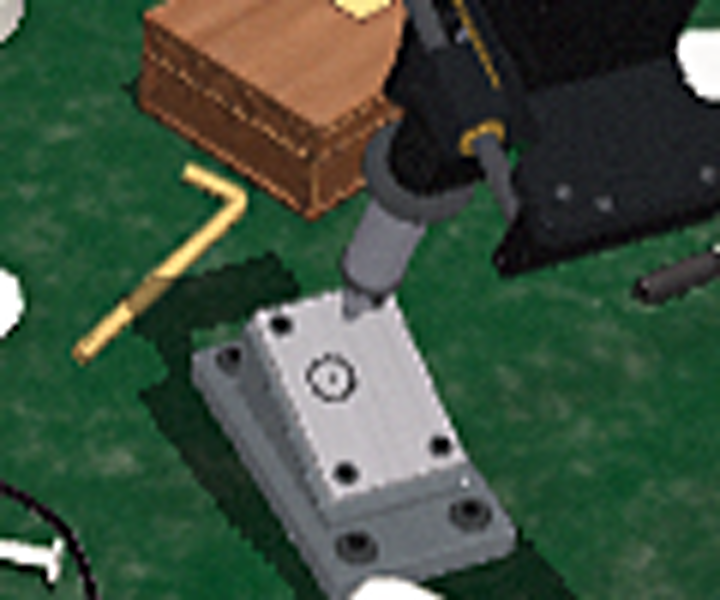

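View pics/d5.png

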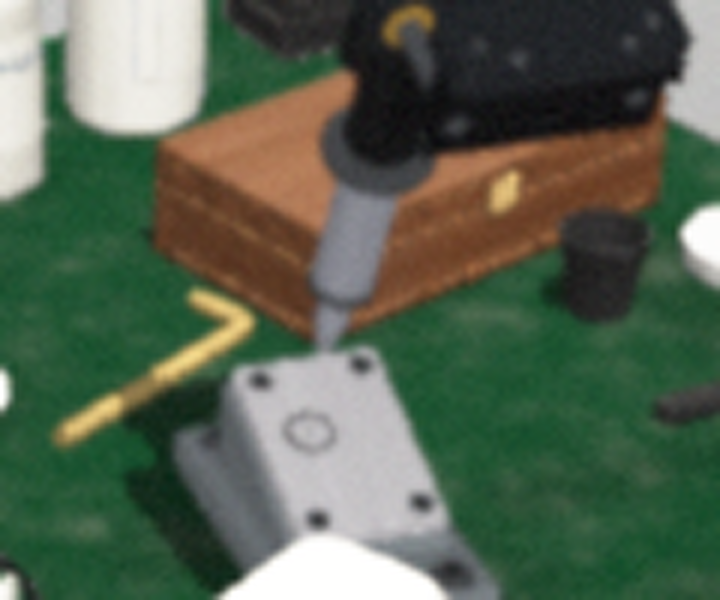

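The wrist view shows the ring at (311,226) with the nose just below it. The scene crop has the tip at (350,315) and the ring at (331,378). The side crop has the tip at (325,348) and the ring at (311,432). I'll compute the ring position relative to the tip, which cancels camera bias.

```bash
python3 - <<'E'
from tgt import *
import json
s=read_state(); X=R.from_quat(s['eef_rot']).as_matrix()[:,0]; T0=s['ee_pos']+.126*X
y=np.radians(-16.7);u=np.array([np.cos(y),np.sin(y),0]);n=np.cos(np.radians(20))*np.array([0,0,1])-np.sin(np.radians(20))*u
def pl(k,p,m,c=None):
    o,d=ray(k,p,c); return o+d*(n@(m-o))/(n@d)
m=np.array([.5835,-.170,.0475])
print('tip',T0,'height above plane',n@(T0-m),'foot of tip',T0-n*(n@(T0-m)))
S=lambda x,y:(320+x/6-.4,130+y/6-.4); D=lambda x,y:(340+x/6-.4,160+y/6-.4)
for k,t,r in [('scene',S(350,316),S(331,378)),('side',D(325,349),D(311,432))]:
    q=pl(k,t,T0); rr=pl(k,r,m); print(k,'tip seen',q,'ring',rr,'corrected ring',rr+T0-q)
print('tri tip',tri([ray('scene',S(350,316)),ray('side',D(325,349))]),'tri ring',tri([ray('scene',S(331,378)),ray('side',D(311,432))]))
c=json.load(open('w5.json')); print('wrist ring',pl('w',(310.5,225.5),m,c))
E
python3 - <<'E'
import cv2
i=cv2.imread('pics/w5.png')[175:295,220:370]; cv2.imwrite('pics/w5c.png',cv2.resize(i,None,fx=5,fy=5,interpolation=cv2.INTER_CUBIC))
E
```

```text
tip [ 0.5727 -0.1664  0.0901] height above plane 0.043953345344059376 foot of tip [ 0.5871 -0.1708  0.0488]
scene tip seen [ 0.5704 -0.1661  0.0893] ring [ 0.581  -0.1709  0.0467] corrected ring [ 0.5832 -0.1712  0.0475]
side tip seen [ 0.571  -0.165   0.0894] ring [ 0.582  -0.1702  0.047 ] corrected ring [ 0.5837 -0.1716  0.0477]
tri tip (array([ 0.5699, -0.1648,  0.0902]), [np.float64(0.5415226548694155), np.float64(0.541522654869376)]) tri ring (array([ 0.5793, -0.1684,  0.0492]), [np.float64(0.47959539528394496), np.float64(0.4795953952839936)])
wrist ring [ 0.5844 -0.1708  0.0479]
```

View pics/w5c.png

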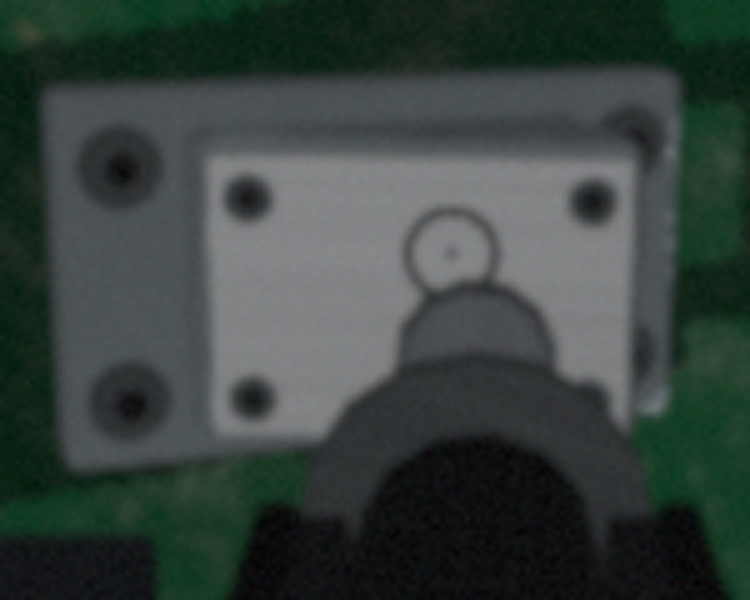

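All three estimates agree on the ring at about (0.5837, -0.1712, 0.0477), within 1 mm. The plate edges are level in the wrist image, so the yaw is right. I'll correct and approach along the normal.

```bash
python3 -c "
from tgt import *
go(np.array([.5837,-.1712,.0477]),.010)"
```

```text
TCP target [ 0.5391 -0.1578  0.1755] now [ 0.531  -0.1541  0.2084] shift/120 [ 0.0681 -0.0311 -0.2741] turn [-0.      0.0006 -0.0001] n [-0.3276  0.0983  0.9397] tilt err deg 0.20263343129324987
```

```bash
python3 -m inch '[[[0.02,-0.01,-0.1,0,0.0005,0,1],[0.05,-0.02,-0.18,0,0.0005,0,1],[0.068,-0.031,-0.27,0,0.0005,0,1],[0.068,-0.031,-0.27,0,0.0005,0,1],[0.068,-0.031,-0.27,0,0.0005,0,1],[0.068,-0.031,-0.27,0,0.0005,0,1]]]' 40
python3 - <<'E'
from tgt import *
go(np.array([.5837,-.1712,.0477]),.0)
def sv(n,x,y,w,h,k,f): cv2.imwrite(f,cv2.resize(camera(n)[y:y+h,x:x+w,::-1],None,fx=k,fy=k,interpolation=cv2.INTER_CUBIC))
sv('scene',340,150,75,75,8,'pics/s6.png'); sv('side',360,190,75,75,8,'pics/d6.png')
go(np.array([.5837,-.1712,.0477]),.0)
a=cv2.imread('pics/s6.png');b=cv2.imread('pics/d6.png');cv2.imwrite('pics/sd6.png',cv2.resize(np.hstack([a,b]),(800,400)))
E
```

```text
time: 10.0
ee_pos: [0.5386, -0.1578, 0.1749]
eef_rot: [0.632, 0.318, -0.486, 0.514]
ft_force: [-0.2, -0.4, -0.7]
width: 0.0251
TCP target [ 0.5424 -0.1588  0.1661] now [ 0.5386 -0.1578  0.1749] shift/120 [ 0.032  -0.0084 -0.0729] turn [-0.0001 -0.0002 -0.    ] n [-0.3276  0.0983  0.9397] tilt err deg 0.08257649493149213
TCP target [ 0.5424 -0.1588  0.1661] now [ 0.5386 -0.1579  0.1751] shift/120 [ 0.0317 -0.008  -0.0747] turn [-0.0001 -0.0001 -0.    ] n [-0.3276  0.0983  0.9397] tilt err deg 0.055251252421590985
```

View pics/s6.png

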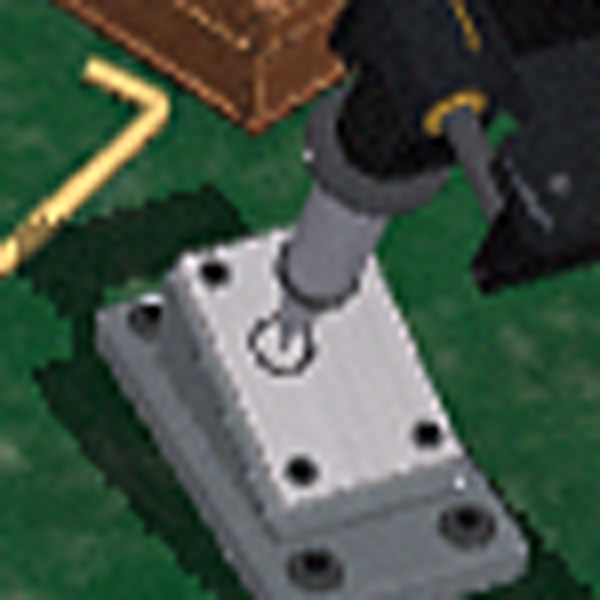

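View pics/d6.png

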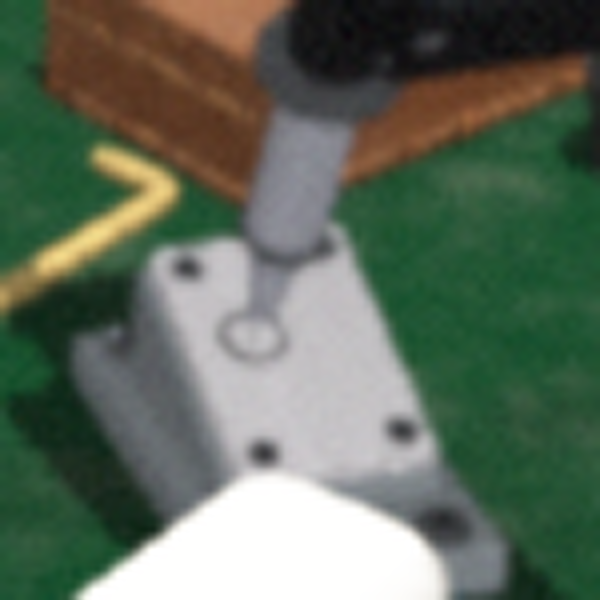

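The tip is now just above the ring in both crops: scene (288,343) against ring (283,346), side (262,318) against ring (253,337). I'll run the same relative check at this closer range.

```bash
python3 - <<'E'
from tgt import *
s=read_state(); X=R.from_quat(s['eef_rot']).as_matrix()[:,0]; T0=s['ee_pos']+.126*X
y=np.radians(-16.7);u=np.array([np.cos(y),np.sin(y),0]);n=np.cos(np.radians(20))*np.array([0,0,1])-np.sin(np.radians(20))*u
def pl(k,p,m):
    o,d=ray(k,p); return o+d*(n@(m-o))/(n@d)
m=np.array([.5837,-.1712,.0477])
S=lambda x,y:(340+x/8-.4,150+y/8-.4); D=lambda x,y:(360+x/8-.4,190+y/8-.4)
h=n@(T0-m); print('tip',T0,'h',h,'foot',T0-n*h)
for k,t,r in [('scene',S(288,345),S(283,346)),('side',D(262,320),D(253,337))]:
    q=pl(k,t,T0); rr=pl(k,r,m); print(k,'ring',rr,'corrected',rr+T0-q)
    print(' implied h if lined up', [ (hh, np.round((pl(k,t,m+n*hh)-n*hh-rr)*1000,1)) for hh in (0,.004,.008,.012)])
E
```

```text
tip [ 0.5798 -0.1702  0.0566] h 0.009767281435195065 foot [ 0.583  -0.1711  0.0475]
scene ring [ 0.5802 -0.1709  0.0465] corrected [ 0.5859 -0.1747  0.0489]
 implied h if lined up [(0, array([-0.6, -1.4, -0. ])), (0.004, array([-1.5,  0.6, -0.6])), (0.008, array([-2.5,  2.7, -1.2])), (0.012, array([-3.5,  4.8, -1.7]))]
side ring [ 0.582  -0.1695  0.0469] corrected [ 0.5848 -0.1715  0.0481]
 implied h if lined up [(0, array([ 3.4, -5.7,  1.8])), (0.004, array([ 1.3, -3.2,  0.8])), (0.008, array([-0.8, -0.7, -0.2])), (0.012, array([-3. ,  1.8, -1.2]))]
```

The tip lines up to within about 2 mm, with an implied height of 6–10 mm. I'll go down along the normal in small steps, watching the force.

```bash
cat > f.py <<'E'
from tgt import *
def f(N=6):
    y=np.radians(-16.7);t=np.radians(20);u=np.array([np.cos(y),np.sin(y),0]);n=np.cos(t)*np.array([0,0,1])-np.sin(t)*u
    F=[];P=[];W=[]
    for i in range(N):
        s=read_state();F.append(s['ft_force']);P.append(s['ee_pos']+.126*R.from_quat(s['eef_rot']).as_matrix()[:,0]);W.append(s['torque']);camera('side')
    F=np.mean(F,0);P=np.mean(P,0);m=np.array([.5837,-.1712,.0477])
    print('t',s['time'],'F',F,'Fn',F@n,'tipnom',P,'h(mm)',1000*(n@(P-m)),'lat',P-n*(n@(P-m))-m,'tau',np.mean(W,0))
E
python3 -c "
from f import *
f()"
python3 -m inch '[[[0.012,-0.0015,-0.012,0,0,0,1],[0.018,-0.0033,-0.031,0,0,0,1],[0.018,-0.0033,-0.031,0,0,0,1]]]' 40
python3 -c "
from f import *
f(5)"
```

```text
t 10.35 F [ 0.0491 -0.123  -1.3092] Fn -1.2584441084819382 tipnom [ 0.5797 -0.1702  0.0565] h(mm) 9.676693174343667 lat [-0.0009  0.0001 -0.0003] tau [ 0.1391  0.4632 -0.0015]
time: 10.7
ee_pos: [0.5404, -0.1582, 0.1704]
eef_rot: [0.632, 0.318, -0.486, 0.514]
ft_force: [-0.1, -0.3, -0.7]
width: 0.0252
t 10.9 F [-0.0474 -0.2096 -1.3662] Fn -1.2888528656833138 tipnom [ 0.5816 -0.1704  0.0521] h(mm) 4.95127550421141 lat [-0.0005  0.0003 -0.0002] tau [0.1252 0.46   0.0075]
```

```bash
python3 -m inch '[[[0.004,-0.002,-0.008,0,0,0,1],[0.0055,-0.0025,-0.016,0,0,0,1],[0.0055,-0.0025,-0.016,0,0,0,1]]]' 40
python3 -c "
from f import *
f(4)"
python3 -m inch '[[[0.003,-0.001,-0.008,0,0,0,1],[0.0055,-0.002,-0.016,0,0,0,1],[0.0055,-0.002,-0.016,0,0,0,1]]]' 40
python3 -c "
from f import *
f(4)"
```

```text
time: 11.25
ee_pos: [0.5411, -0.1585, 0.1687]
eef_rot: [0.632, 0.318, -0.486, 0.514]
ft_force: [-0.4, -0.1, -1.1]
width: 0.0256
t 11.4 F [ 0.0773  0.0403 -1.4969] Fn -1.4279493243087105 tipnom [ 0.5823 -0.1708  0.0504] h(mm) 3.026292720214639 lat [-0.0004  0.0001 -0.0002] tau [0.1419 0.4465 0.0214]
time: 11.75
ee_pos: [0.5419, -0.1588, 0.167]
eef_rot: [0.632, 0.318, -0.486, 0.514]
ft_force: [-0.6, -0.5, -0.3]
width: 0.0257
t 11.9 F [-0.2764 -0.0051 -1.0074] Fn -0.8565912898029844 tipnom [ 0.583  -0.171   0.0486] h(mm) 1.0545434579478994 lat [-0.0003  0.0001 -0.0001] tau [0.1113 0.4352 0.0194]
```

```bash
python3 -m inch '[[[0.003,-0.001,-0.008,0,0,0,1],[0.003,-0.001,-0.008,0,0,0,1]]]' 40
python3 -c "
from f import *
f(4)"
python3 -m inch '[[[0.003,-0.001,-0.008,0,0,0,1],[0.003,-0.001,-0.008,0,0,0,1]]]' 40
python3 -c "
from f import *
f(4)"
```

```text
time: 12.15
ee_pos: [0.5423, -0.1589, 0.1661]
eef_rot: [0.632, 0.318, -0.486, 0.514]
ft_force: [-1.1, 0.1, 1.1]
width: 0.0254
t 12.3 F [-1.0864 -0.2395  0.7434] Fn 1.030955670390324 tipnom [ 0.5834 -0.1711  0.0477] h(mm) 0.06268003999773883 lat [-0.0003  0.0001 -0.0001] tau [0.1625 0.6011 0.0095]
time: 12.55
ee_pos: [0.5427, -0.159, 0.1651]
eef_rot: [0.632, 0.318, -0.486, 0.514]
ft_force: [-2.2, -0.1, 1.6]
width: 0.0254
t 12.7 F [-1.8252  0.5707  1.5533] Fn 2.1135908824282787 tipnom [ 0.5837 -0.1713  0.0466] h(mm) -1.0242111673670955 lat [-0.0003  0.     -0.0001] tau [0.1636 0.587  0.0081]
```

Contact began at h ≈ 0.5 mm, a step of about 2–3 N as the preload predicts. I'll press in further.

```bash
python3 -m inch '[[[0.003,-0.001,-0.008,0,0,0,1],[0.0055,-0.0017,-0.016,0,0,0,1],[0.008,-0.0025,-0.023,0,0,0,1],[0.008,-0.0025,-0.023,0,0,0,1]]]' 40
python3 -c "
from f import *
f(8)
go(np.array([.5837,-.1712,.0477]),-.0053)
def sv(n,x,y,w,h,k,f): cv2.imwrite(f,cv2.resize(camera(n)[y:y+h,x:x+w,::-1],None,fx=k,fy=k,interpolation=cv2.INTER_CUBIC))
sv('scene',340,150,75,75,8,'pics/s7.png'); sv('side',360,190,75,75,8,'pics/d7.png')
"
```

```text
time: 13.15
ee_pos: [0.5436, -0.1593, 0.1623]
eef_rot: [0.632, 0.318, -0.486, 0.514]
ft_force: [-2.5, -0.3, 2.7]
width: 0.025
t 13.5 F [-2.2213  0.3846  2.3979] Fn 3.018788242375946 tipnom [ 0.5847 -0.1716  0.0439] h(mm) -3.9352815362312406 lat [-0.0003  0.     -0.0001] tau [ 0.221   0.6189 -0.0051]
TCP target [ 0.5442 -0.1593  0.1611] now [ 0.5436 -0.1593  0.1624] shift/120 [ 0.0049 -0.0003 -0.0106] turn [-0.0001 -0.0002 -0.    ] n [-0.3276  0.0983  0.9397] tilt err deg 0.09295520182283201
```

View pics/s7.png

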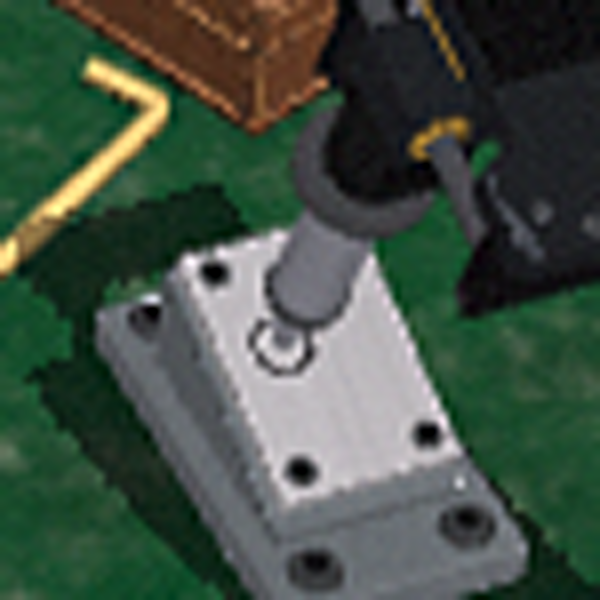

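View pics/d7.png

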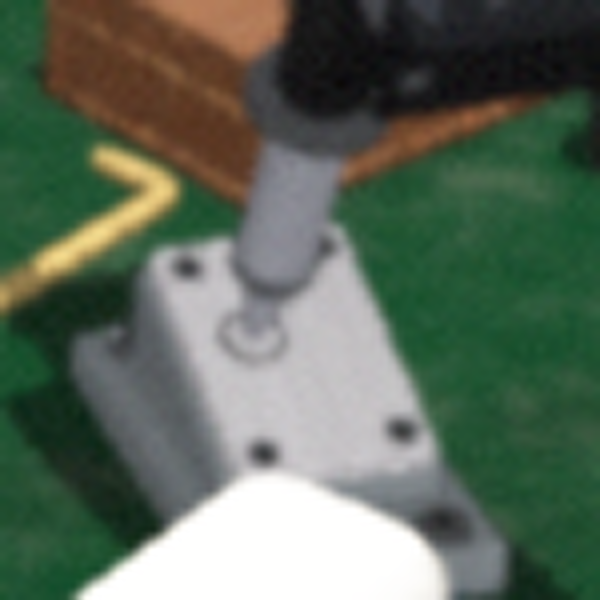

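The nose tip sits inside the ring, near its middle, in both views. The force of 4.3 N means a travel of about 4.5 mm, so I'll add 1.5 mm.

```bash
python3 -m inch '[[[0.002,-0.0006,-0.006,0,0,0,1],[0.004,-0.0012,-0.0117,0,0,0,1],[0.004,-0.0012,-0.0117,0,0,0,1],[0.004,-0.0012,-0.0117,0,0,0,1]]]' 40
python3 -c "
from f import *
f(10)
f(10)
go(np.array([.5837,-.1712,.0477]),-.0055)
def sv(n,x,y,w,h,k,f): cv2.imwrite(f,cv2.resize(camera(n)[y:y+h,x:x+w,::-1],None,fx=k,fy=k,interpolation=cv2.INTER_CUBIC))
sv('scene',100,140,340,200,2,'pics/s8f.png');sv('scene',350,165,50,50,12,'pics/s8.png'); sv('side',365,205,50,50,12,'pics/d8.png')
print(read_state()['joint_vel'])
"
```

```text
time: 14.05
ee_pos: [0.5441, -0.1595, 0.161]
eef_rot: [0.632, 0.318, -0.486, 0.514]
ft_force: [-3.3, 1.3, 3.5]
width: 0.0253
t 14.5 F [-2.1147  0.5787  3.3162] Fn 3.8658230182265694 tipnom [ 0.5852 -0.1717  0.0425] h(mm) -5.414837465628397 lat [-0.0003  0.     -0.0001] tau [0.2046 0.5895 0.0059]
t 15.0 F [-1.9113  0.8477  3.1157] Fn 3.6372190117347736 tipnom [ 0.5852 -0.1717  0.0425] h(mm) -5.431647298668031 lat [-0.0003  0.     -0.0001] tau [0.1665 0.5564 0.0109]
TCP target [ 0.5442 -0.1594  0.1609] now [ 0.544  -0.1594  0.1609] shift/120 [0.0016 0.0007 0.0001] turn [-0.0001 -0.0002 -0.    ] n [-0.3276  0.0983  0.9397] tilt err deg 0.0990948045706837
[-0.0002  0.0006  0.001  -0.0005  0.      0.0003  0.0003]
```

View pics/s8.png

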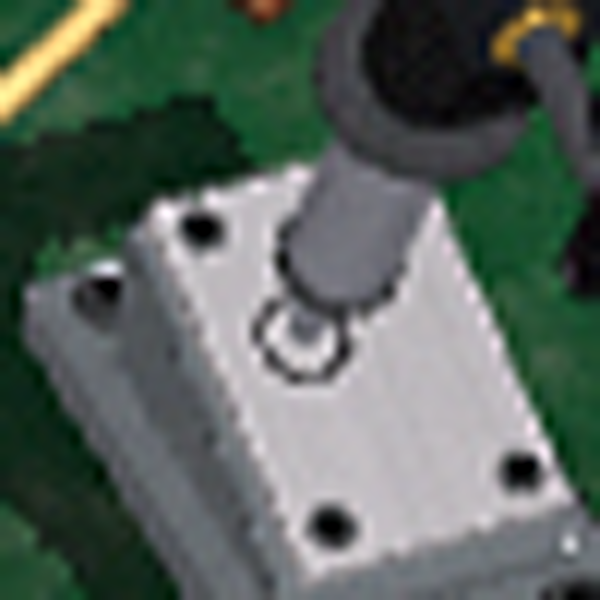

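View pics/d8.png

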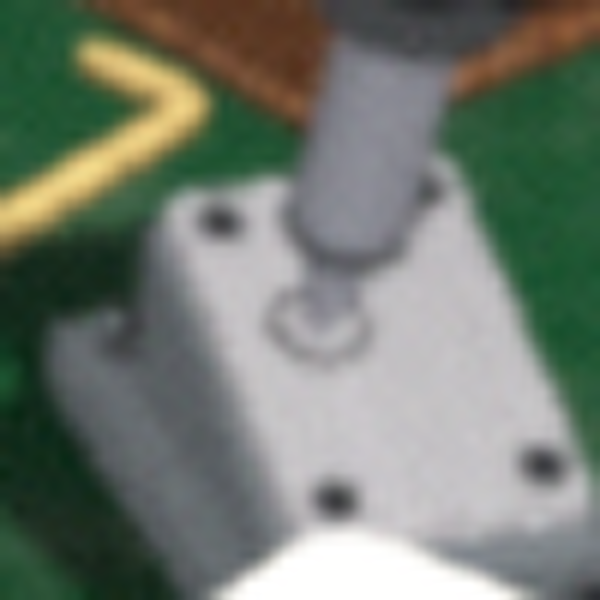

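View pics/s8f.png

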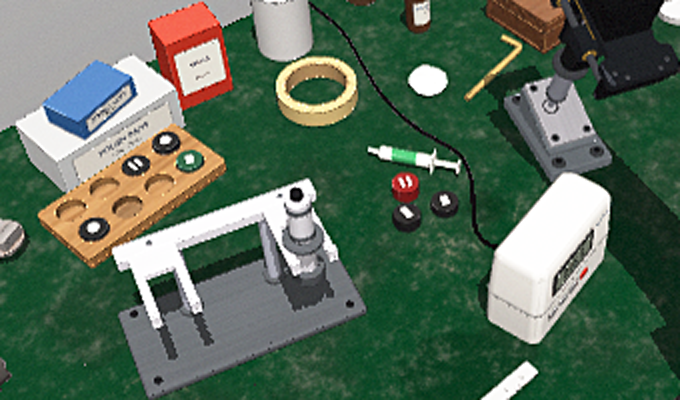

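The force has risen 5.0 N over the free baseline, and the travel from first contact is about 5.9 mm, which is half way. The axis is within about 0.1° of square, the tip is inside the ring, the other instrument still hangs and the arm is still. I'll hand in.

```bash
python3 -c "
from bench import *
print(close_job()); s=read_state(); print(s['time'],s['ft_force'],s['width'])"
```

```text
the job is handed in; nothing more can be done
None
the job is handed in; nothing more can be done
```

I lifted the slender probe straight up off its fork and carried it high over the other instrument and past the white meter. I pressed it onto the plate inside the pen ring and handed the job in at about 15 s, still holding it.

**Last checks, just before handing in:**
- **Press:** the push along the plate normal was about 5.0 N above the free-hanging reading. The nose had travelled about 5.9 mm from first contact, so it is about half way in, and the averaged press never went above about 5 N.
- **Squareness:** the tool axis was within 0.1° of my estimate of the plate normal. I did not measure any tilt of the probe in the grip separately. The tip landed within 1–2 mm of where I expected, so any tilt is under about 1°.
- **Position:** the scene and side views both showed the tip inside the ring, near its middle. The estimates of the ring's position agreed to about 1 mm.
- **Other instrument:** it was still hanging in its fork.
- **Grip:** the jaws held at 25 mm and the arm was still.

**Disagreements:**
- The scene and side cameras read about 2–4 mm off the arm in x, so I placed the tip by its position relative to the ring.
- At close range the two cameras differed by up to about 3 mm on the ring.
- The force readings were noisy, by up to about 1 N, so I averaged them.

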